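# Hang the amber shield on the drop-latch peg

## Robot

A 6-joint arm with a two-finger parallel gripper is mounted at the origin on the work surface. World frame = base frame: x ahead of the robot, y to its left, z up, the work surface at z = 0. Lengths are in mm, angles in degrees, forces in N, time in s.
With the tool pointing down it reaches from about 250 to 775 mm from the base axis. Payload 4 kg.
Tool frame: the origin (TCP) lies between the finger pads; the fingertips stand 19 mm ahead of it and the grasp point (between the pads) is the TCP; z points along the fingers, y is the direction in which the jaws open and shut (so a half turn about z gives the same grasp; the last joint's range is limited). The gripper opens to 94 mm and grips with 3 to 60 N. Pads are 16 mm wide; open, the fingers measure 119 mm over their backs; the gripper's body (75 mm by 177 mm) begins 78 mm behind the grasp point.
Start: joints at [-77.928, 4.996, 78.535, -0, 96.463, -5.907], TCP at [169.769, -523.161, 224.506] pointing down, gripper open.
Joint ranges: [-177.83, 177.83], [-43.37, 116.18], [15.69, 146.23], [-61.86, 241.86], [9.47, 152.12], [-147.06, 147.06]. Speed limits (degrees/s): [159.86, 159.86, 180, 180, 180, 180].

## Interface

Orientations are given as [roll, pitch, yaw] about the fixed x, y, z axes, in that order (R = Rz(yaw) Ry(pitch) Rx(roll)).
In Python, from cell import bot gives the robot as it stands.
- The arm moves only by the tool play_rows, never from a script. Its argument "increments" is a list of rows, each a list of 3 entries, a list of its own where there are three numbers: the closure, from 0 (fully open) to 1 (shut), then the shift along the tool's x, y, z in mm, then the turn about the tool's z in rad. A call has 1 to 20 rows; each row shifts and turns the commanded pose from where the row before left it, along the tool's axes as they then stand; what a row does not reach is not made up. A row lasts 1/12 s, in which the tool goes at most 41.7 mm and 7.16 degrees, less where a joint would pass 70% of its speed; a pose out of reach is approached as far as the arm can. A call with a gripper value outside its range is refused whole. The fingers move at their own pace and stop on an object; "force" is the grip in N (left out, the last holds). Time passes only in rows, so rows that do not move let the fingers close. It gives the time, the measured TCP pose, the force and the opening at its end, in the units of the state.
- bot.get_obs(): the state, without advancing time (a new reading comes with each control period).
- bot.read_camera(name): name is "scene" or "side" or "wrist"; returns the picture (384x512x3 uint8, red, green, blue); there is no depth.
- bot.camera_info(name): a dict with "mtx" (3x3 intrinsics, pixels), "R" (3x3) and "t" (3): a world point X has camera coordinates R X + t. Camera axes: x right, y down, z forward; pixel columns grow to the right and rows downward; lengths in mm; the calibration is good to about 2 mm. The wrist camera is an equidistant fisheye: a pixel r from the principal point sees the ray r / f radians off the axis. A picture is of the moment at which its call begins: read the wrist's pose just before it. camera_info takes no time and is no camera call; for the wrist camera it gives the pose at the moment of the call.
- bot.finish_job(): hands the job in, once; it reports no verdict.
The state is a dict: "clock": time; "joint_positions": joint angles; "qd": joint speeds; "tau": joint torques, N m; "tcp_pos": TCP position; "eef_rot": TCP orientation; "contact_force": force on the tool from outside, world axes, zero at the start; "wrist_torque": the same for the moment, N m; "width": finger opening in mm.
Only numpy, scipy, OpenCV 4.12 (cv2) and the standard library are available. Lean on these libraries where they do the work, as an engineer would, in place of code of your own. Each camera call takes 0.05 s, during which the arm holds its last target.

## Task

Put the amber light shield away: take it out of its slotted holder by the black tab, thread its eye over the peg of the white post and push it gently along the peg, under the yellow gravity flap, until it is fully home against the post and the flap has dropped behind it. Then, still holding it, tug it gently back towards the peg's tip until you feel the closed flap hold it, and leave it hanging freely on the peg, locked in by the flap. Do not disturb the other things on the bench.

Things in the scene. Friction and masses are not known exactly. Their poses are not given: they have to be found in the camera images.
- shield: loose amber light shield, 105-210 g, upright in the holder. Origin: middle of its lower edge; z up it, x normal to its faces, y along its width; same front and back. Pane 5 thick, 90 wide, 97 tall; above it (z 95 to 135) an aluminium strip 6 thick, 90 wide, holding the eye; on top a black tab 8 thick, 22 wide (z 135 to 190). The strip's ends are shoulders beside the tab
- shield_eye (a point): centre of the eye, a through hole of 15 diameter along the shield's x, in the aluminium strip, 115 above the shield's origin; axes as the shield
- shield_grip (a point): point on the black tab to grip (168 above the shield's origin), fingers closing along the shield's x over the 8 mm thickness; axes as the shield
- holder: fixed grey holder, 70 x 116 x 52 high, origin at the centre of its underside; a slot 7 wide (x), 95 long (y) and 40 deep, open at the top, carries the shield with its lower edge 12 above the bench
- stand: fixed stand; origin on the bench below the white post's front face, -x is where the peg points, z up. Base plate 130 x 130 x 14 (x -45 to 85). Post x 0 to 30, y -15 to 15, top 178 above the bench. Home means the aluminium strip lies against the front face x = 0. The post is rigid
- peg_root (a point): where the axis of the steel peg (10 diameter, round end, 70 long) leaves the post's front face, 165 above the bench; from here the peg points to the stand's -x and 12 degrees upwards; axes as the stand
- peg_tip (a point): end of the peg on its axis, 70 from the root; axes as the stand
- flap: yellow gravity flap, 60 g, on the stand's +y side of the peg (y 17 to 41), origin on its pivot, 15 behind the post's front face, 160 above the bench. Closed, its axes match the stand's; it only lifts, nose up, turning about +y by up to 1.2 rad, and falls shut by itself. Closed, its top runs over the home strip's shoulder, underside 191 above the bench
- flap_nose (a point): lowest point of the inner face of the flap's nose, 20 in front of the post's face and 170 above the bench when closed, so a home strip has 14 of play. In front a 45 degree ramp rises outwards to 52 from the post: a shoulder pushed along the peg against it lifts the flap with 1 or 2 N. Pulling on the inner face does not open it. Axes as the flap
- wellplate: bystander: loose clear six-well culture plate 127 x 85 x 21, origin under its centre
- bottle: bystander: loose amber bottle, 60 diameter, 120 high, origin under its centre
- tipbox: bystander: loose blue box of pipette tips, 120 x 85 x 59, origin under its centre
Things that resemble listed ones, but are neither listed nor needed, are in the scene too. Of the things that look like the shield, the smaller one is meant. Of the things that look like the stand, the larger one is meant.

How it is judged:
By the outcome, as a careful person would: the job done as asked, in the order asked, and still so for the second after the job is handed in, with the robot touching nothing.
It also fails if it takes over 59 s, if anything falls off the work surface, if the arm or the gripper's body presses on something with over 40 N, if the wrist force passes 120 N, or if a joint passes its speed limit or range.

## Working session

There is one attempt and no reset: what is moved stays moved. The work goes in short steps, Python scripts to look and compute and a tool call to move; the robot and the scene stay as the last step left them, time stands still between calls to the robot, and variables do not carry over. Pictures are saved under pics/ and viewed, and the job is handed in when it is done.

Besides the shell and the picture viewer there is one more tool, called after "Call:" as name(argument=value, ...) on one line, values as JSON. play_rows: Moves the arm, as the interface text tells. Its arguments: {"type":"object","properties":{"increments":{"type":"array","items":{"type":"array"}},"force":{"type":"number"}},"required":["increments"]}

```bash
ls; mkdir -p pics
python3 - <<'E'
from cell import bot
import cv2,numpy as np
print(bot.get_obs())
for n in ["scene","side","wrist"]:
    ci=bot.camera_info(n); print(n,ci)
    cv2.imwrite(f"pics/{n}0.png",bot.read_camera(n)[:,:,::-1])
E
```

```text
pics
{'clock': 0.0, 'joint_positions': array([-7.79285036e+01,  5.03912681e+00,  7.86249148e+01, -1.66045035e-03,
        9.64610380e+01, -5.90792538e+00]), 'qd': array([ 0.02353371, -0.01345243, -0.0094186 ,  0.05213457,  0.03638555,
       -0.08001856]), 'tau': array([-3.65308470e-04, -3.40176451e+01, -3.02429116e+01,  7.17291771e-02,
        3.31246108e-02, -1.74537199e-04]), 'tcp_pos': array([ 169.64539102, -522.65355436,  223.30244239]), 'eef_rot': array([-1.79875415e+02, -1.12329129e-02,  1.79792246e+01]), 'contact_force': array([-0.3199632 ,  0.01943492,  0.09496988]), 'wrist_torque': array([ 0.00980109, -0.02611534,  0.00488169]), 'width': 94.16370759658619}
scene {'mtx': array([[391.77314397,   0.        , 256.37789219],
       [  0.        , 391.77314397, 188.4012104 ],
       [  0.        ,   0.        ,   1.        ]]), 'R': array([[ 0.85554089,  0.51769064, -0.00679535],
       [ 0.41648407, -0.69596419, -0.58495715],
       [-0.30755616,  0.49762461, -0.81103573]]), 't': array([-471.51670599, -216.09028235, 1393.57816528])}
side {'mtx': array([[372.34360741,   0.        , 259.72443096],
       [  0.        , 372.34360741, 190.92119629],
       [  0.        ,   0.        ,   1.        ]]), 'R': array([[-0.8373935 , -0.54632344, -0.01740203],
       [-0.4129009 ,  0.65310627, -0.63479528],
       [ 0.35816892, -0.52438813, -0.77248438]]), 't': array([468.73368472, 377.01077594, 989.66319332])}
wrist {'mtx': array([[297.31863964,   0.        , 255.48360552],
       [  0.        , 297.31863964, 189.83958845],
       [  0.        ,   0.        ,   1.        ]]), 'R': array([[ 0.30747238, -0.95155495, -0.00197843],
       [-0.9206378 , -0.29800666,  0.25222623],
       [-0.2405967 , -0.07573118, -0.96766627]]), 't': array([-549.48486272,  -27.96540882,  391.5401009 ])}
```

View pics/scene0.png

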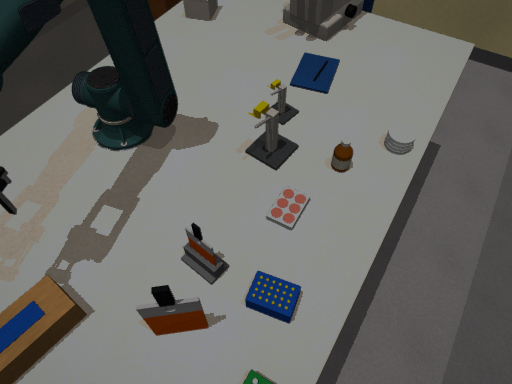

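View pics/side0.png

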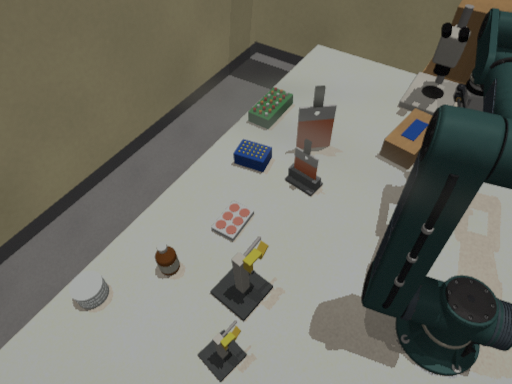

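View pics/wrist0.png

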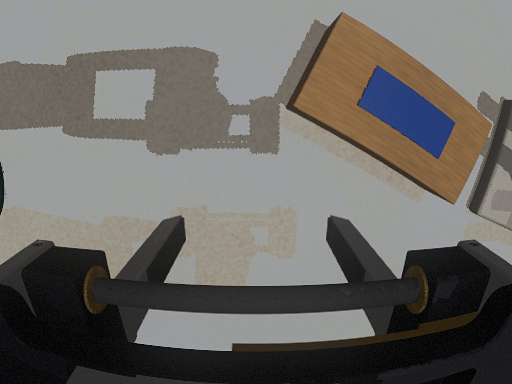

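```bash
cat > h.py <<'E'
import numpy as np,cv2
from cell import bot
def ray(n,px,ci=None):
    ci=ci or bot.camera_info(n)
    d=ci["R"].T@np.linalg.inv(ci["mtx"])@np.array([px[0],px[1],1.])
    if n=="wrist":
        m=ci["mtx"];v=np.array([px[0]-m[0,2],px[1]-m[1,2]])/m[0,0];r=np.hypot(*v)
        c=np.array([*(v/r*np.sin(r)),np.cos(r)]) if r>1e-9 else np.array([0,0,1.])
        d=ci["R"].T@c
    return -ci["R"].T@ci["t"],d/np.linalg.norm(d)
def onz(n,px,z,ci=None):
    o,d=ray(n,px,ci); return o+d*(z-o[2])/d[2]
def tri(*obs):
    A=np.zeros((3,3));b=np.zeros(3)
    for x in obs:
        o,d=ray(*x);P=np.eye(3)-np.outer(d,d);A+=P;b+=P@o
    p=np.linalg.solve(A,b)
    res=[np.linalg.norm((np.eye(3)-np.outer(ray(*x)[1],ray(*x)[1]))@(p-ray(*x)[0])) for x in obs]
    return p,res
def proj(n,X,ci=None):
    ci=ci or bot.camera_info(n);c=ci["R"]@np.asarray(X,float)+ci["t"];m=ci["mtx"]
    if n=="wrist":
        r=np.hypot(c[0],c[1]);th=np.arctan2(r,c[2]);return np.array([m[0,2]+m[0,0]*th*c[0]/r,m[1,2]+m[0,0]*th*c[1]/r])
    return (m@c)[:2]/c[2]
E
python3 - <<'E'
import cv2
def crop(f,x,y,w,h,o,s):
    im=cv2.imread(f)[y:y+h,x:x+w]; cv2.imwrite(o,cv2.resize(im,None,fx=s,fy=s,interpolation=cv2.INTER_CUBIC))
crop("pics/scene0.png",170,210,80,80,"pics/c1.png",7)
crop("pics/scene0.png",235,70,80,110,"pics/c2.png",5)
crop("pics/side0.png",265,120,80,90,"pics/c3.png",6)
crop("pics/side0.png",190,225,100,100,"pics/c4.png",6)
E
```

```text
(no output)
```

View pics/c1.png

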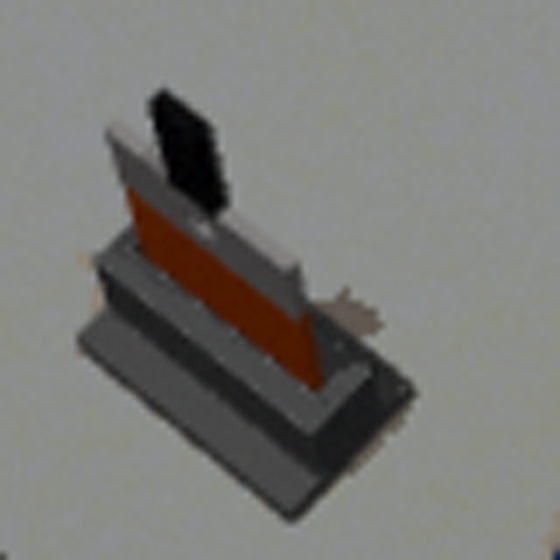

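View pics/c2.png

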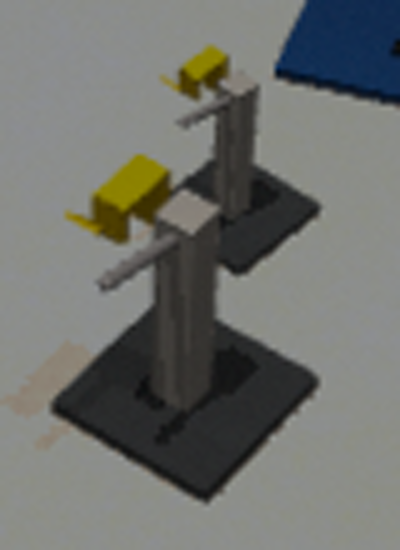

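View pics/c3.png

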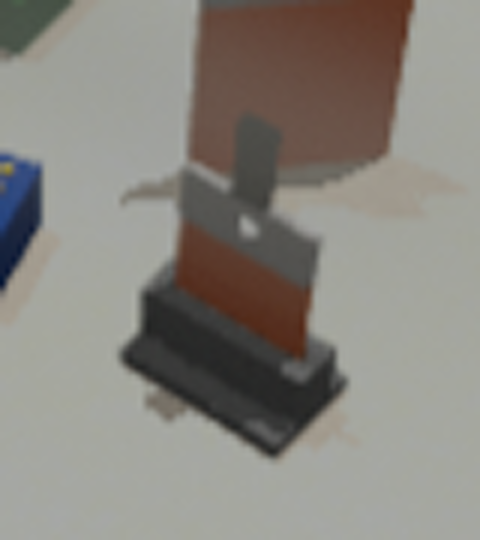

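View pics/c4.png

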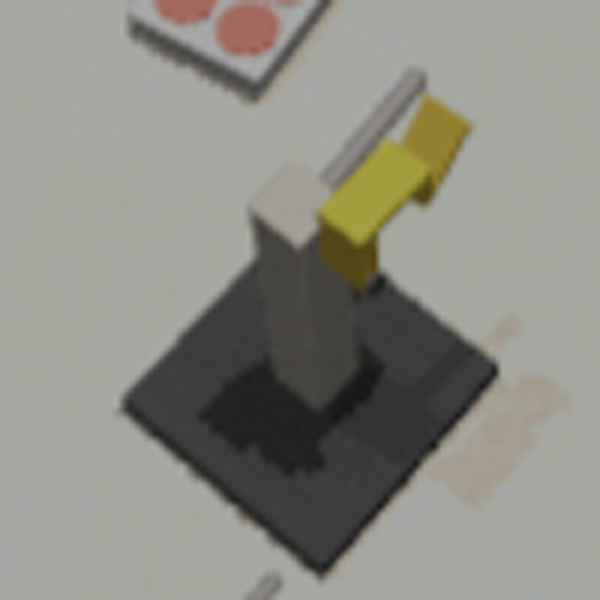

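Run:
```python
from h import *
np.set_printoptions(precision=1,suppress=True)
S=lambda x,y:("scene",(x/7+170-.43,y/7+210-.43)); D=lambda x,y:("side",(x/6+265-.42,y/6+120-.42))
S2=lambda x,y:("scene",(x/5+235-.4,y/5+70-.4)); D2=lambda x,y:("side",(x/6+190-.42,y/6+225-.42))
print("eye",tri(S(207,230),D(249,228)))
print("tabtop",tri(S(182,105),D(258,122)))
for a in [(110,128),(298,268)]:
  for b in [(183,168),(320,240)]: print("corner",a,b,tri(S(*a),D(*b)))
print("strip z=147", [onz(*S(*a),147) for a in[(110,128),(298,268)]],[onz(*D(*a),147) for a in[(183,168),(320,240)]])
print("tab z=202",onz(*S(182,105),202),onz(*D(258,122),202))
b=[(53,408),(207,498),(318,380)];print("base sc",[onz(*S2(*a),14) for a in b])
b=[(123,402),(322,575),(497,370)];print("base sd",[onz(*D2(*a),14) for a in b])
print("tip",tri(S2(103,284),D2(417,75)))
print("posttop sc",[onz(*S2(*a),178) for a in[(155,213),(187,190),(217,208),(188,236)]])
print("posttop sd",[onz(*D2(*a),178) for a in[(249,207),(295,165),(345,200),(300,250)]])
print("pegroot sc",onz(*S2(180,242),165))
```

```text
eye (array([ 553.2, -278. ,  122.9]), [np.float64(0.9917720360263167), np.float64(0.9917720360262984)])
tabtop (array([ 553.1, -274.3,  205.3]), [np.float64(1.1175864125870452), np.float64(1.1175864125868118)])
corner (110, 128) (183, 168) (array([ 555.9, -268.3,  183. ]), [np.float64(34.07662235804589), np.float64(34.07662235804596)])
corner (110, 128) (320, 240) (array([ 508. , -270.6,  144.6]), [np.float64(0.8329185890508568), np.float64(0.8329185890509984)])
corner (298, 268) (183, 168) (array([ 598. , -281.1,  143.4]), [np.float64(1.25583767623042), np.float64(1.2558376762304664)])
corner (298, 268) (320, 240) (array([ 550.8, -283.4,  106.3]), [np.float64(35.07451588356324), np.float64(35.07451588356323)])
strip z=147 [array([ 508.4, -272. ,  147. ]), array([ 598.3, -283.1,  147. ])] [array([ 597.3, -276.9,  147. ]), array([ 507.8, -267.8,  147. ])]
tab z=202 [ 550.5 -273.5  202. ] [ 555.4 -276.8  202. ]
base sc [array([436.7, 117.3,  14. ]), array([562.6, 103.2,  14. ]), array([576.7, 230. ,  14. ])]
base sd [array([573.3, 237.4,  14. ]), array([446.7, 254.2,  14. ]), array([432.6, 128. ,  14. ])]
tip (array([493.7,  94.7, 179. ]), [np.float64(2.1339141622828888), np.float64(2.1339141622829674)])
posttop sc [array([487.4, 161.2, 178. ]), array([494. , 188.5, 178. ]), array([517.4, 184.1, 178. ]), array([514.3, 154.3, 178. ])]
posttop sd [array([519.9, 187.8, 178. ]), array([515.1, 160.9, 178. ]), array([487.7, 163.3, 178. ]), array([490.2, 192.7, 178. ])]
pegroot sc [506.2 159.3 165. ]
```

Run:
```python
from h import *
np.set_printoptions(precision=1,suppress=True)
print("bigtabtop",tri(("scene",(162,288)),("side",(320,88))))
print("small peg tip",tri(("scene",(270.5,94.5)),("side",(235,323))))
print("wellplate",onz("scene",(288,207),21),"tipbox",onz("scene",(274,295),59),"bottle",onz("scene",(342,147),110))
ci=bot.camera_info("wrist");print("cam",-ci["R"].T@ci["t"])
```

```text
bigtabtop (array([ 610.5, -450.9,  270.7]), [np.float64(0.9061677857398255), np.float64(0.9061677857399328)])
small peg tip (array([430.4, 297.9, 120.5]), [np.float64(2.8501353367992217), np.float64(2.850135336799185)])
wellplate [666.7  -8.8  21. ] tipbox [ 770.9 -278.1   59. ] bottle [726.7 212.1 110. ]
cam [ 237.4 -501.6  385. ]
```

Call:
play_rows(increments=[[0,[8,0,-35],0],[0,[30,-8,-25],0],[0,[35,-9,-15],0],[0,[37,-10,0],0],[0,[37,-10,0],0],[0,[37,-10,0],0],[0,[37,-10,0],0],[0,[37,-10,0],0],[0,[37,-10,0],0],[0,[37,-10,0],0],[0,[37,-10,0],0],[0,[37,-10,0],0],[0,[37,-10,0],0],[0,[0,0,0],0.1065],[0,[0,0,0],0.1065],[0,[0,0,0],0.1065],[0,[0,0,0],0.1065],[0,[0,0,0],0],[0,[0,0,0],0]], force=20)

```text
clock: 1.73
tcp_pos: [555.0, -275.0, 299.0]
eef_rot: [-180.0, 0.0, -6.3]
contact_force: [-0.2, 0.6, 0.0]
width: 94.1
```

Run:
```python
from h import *
o=bot.get_obs();print(o["clock"],o["tcp_pos"],o["eef_rot"],o["joint_positions"])
ci=bot.camera_info("wrist")
cv2.imwrite("pics/w1.png",bot.read_camera("wrist")[:,:,::-1])
import pickle;pickle.dump((ci,o),open("w1.pkl","wb"))
for p in [(553,-274.5,202),(508,-270,147),(598,-280,147)]: print(proj("wrist",p,ci))
```

```text
1.7333 [ 554.97763324 -275.03463237  298.98415775] [-1.79980638e+02  4.39594368e-02 -6.26677808e+00] [-3.16043050e+01  1.40501370e+01  5.97821954e+01 -1.36774468e-03
  1.06215684e+02  6.46620991e+01]
[253.80368165 196.1690073 ]
[254.60000487 221.43292063]
[254.5374822 140.4119696]
```

View pics/w1.png

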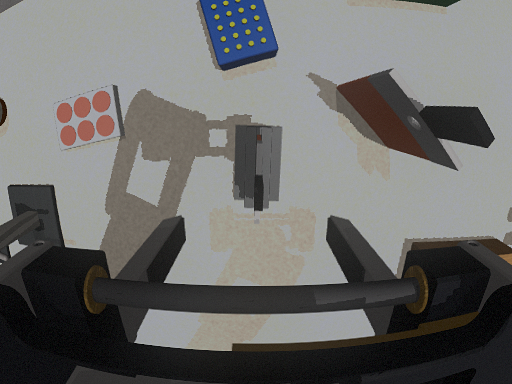

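Run:
```python
import cv2
im=cv2.imread("pics/w1.png")[115:225,215:305]
im=cv2.convertScaleAbs(im,alpha=1.6,beta=20)
cv2.imwrite("pics/w1c.png",cv2.resize(im,None,fx=5,fy=5,interpolation=cv2.INTER_CUBIC))
```

```text
(no output)
```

View pics/w1c.png

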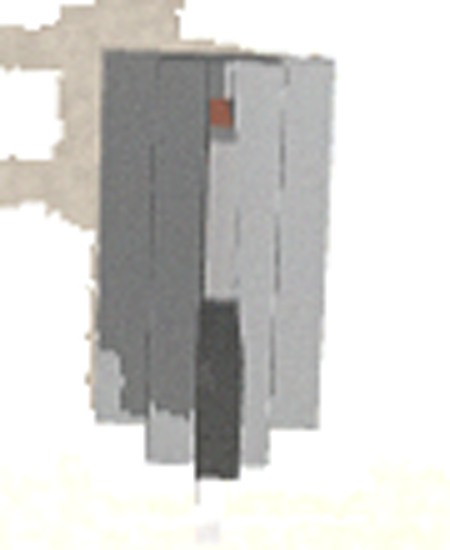

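Call:
play_rows(increments=[[0,[-3.7,2.9,20],0],[0,[0,0,25],0],[0,[0,0,15],0],[0,[0,0,0],0]])

```text
clock: 2.12
tcp_pos: [549.2, -276.8, 234.6]
eef_rot: [-179.8, 0.4, -6.3]
contact_force: [-0.2, 0.2, -0.5]
width: 94.2
```

Run:
```python
from h import *
o=bot.get_obs();print(o["clock"],o["tcp_pos"],o["eef_rot"])
ci=bot.camera_info("wrist")
im=bot.read_camera("wrist")[:,:,::-1]
cv2.imwrite("pics/w2.png",im)
for p in [(551,-277.5,202),(551,-277.5,180),tuple(o["tcp_pos"])]: print(proj("wrist",p,ci))
im=cv2.convertScaleAbs(im[100:300,150:370],alpha=1.6,beta=20)
cv2.imwrite("pics/w2c.png",cv2.resize(im,None,fx=3,fy=3,interpolation=cv2.INTER_CUBIC))
```

```text
2.1167 [ 549.22477833 -276.75389126  234.64374446] [-179.79327061    0.43655474   -6.34524216]
[254.65298142 215.94826072]
[254.83811807 206.03912551]
[253.38478385 237.78299453]
```

View pics/w2c.png

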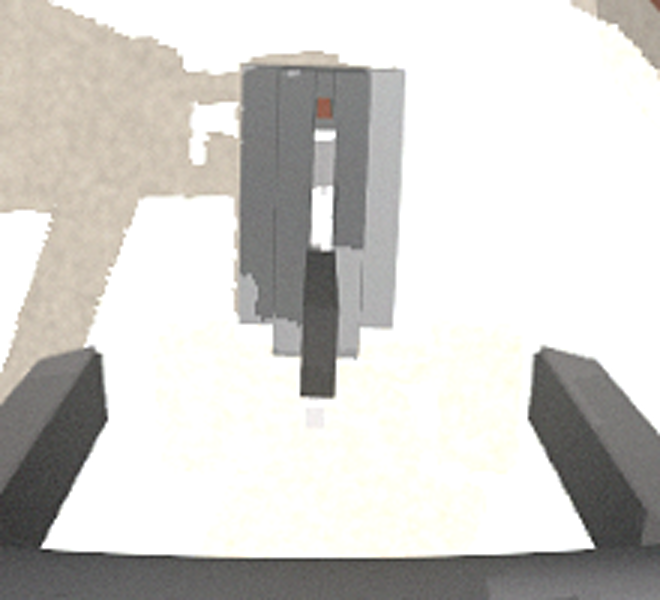

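Call:
play_rows(increments=[[0,[1,0,20],0.02],[0,[0,0,20],0],[0,[0,0,10],0],[0,[0,0,4.6],0],[0,[0,0,0],0],[0.5,[0,0,0],0],[0.8,[0,0,0],0],[0.8,[0,0,0],0],[0.8,[0,0,0],0]], force=8)

```text
clock: 2.92
tcp_pos: [552.5, -278.0, 186.1]
eef_rot: [179.9, -0.1, -7.6]
contact_force: [0.4, -0.2, -0.4]
width: 70.7
```

Run:
```python
from h import *
o=bot.get_obs();print(o)
im=bot.read_camera("wrist")[:,:,::-1]
im=cv2.convertScaleAbs(im[100:300,150:370],alpha=1.6,beta=20)
cv2.imwrite("pics/w3c.png",cv2.resize(im,None,fx=3,fy=3,interpolation=cv2.INTER_CUBIC))
```

```text
{'clock': 2.9167, 'joint_positions': array([-3.19580888e+01,  1.42029708e+01,  7.23113090e+01, -3.12244747e-03,
        9.33654357e+01,  6.56099048e+01]), 'qd': array([ 0.09788691,  0.15517368,  0.54451951,  0.01733313, -0.01893379,
        0.04516955]), 'tau': array([-3.90509857e-03, -4.06951976e+01, -3.01897645e+01,  4.46519488e-02,
       -6.81485049e-02, -5.41198533e-04]), 'tcp_pos': array([ 552.46599769, -277.96765182,  186.11500511]), 'eef_rot': array([ 1.79947490e+02, -1.08262720e-01, -7.56813059e+00]), 'contact_force': array([ 0.42205492, -0.18951211, -0.42065965]), 'wrist_torque': array([-0.0009777 ,  0.02756843,  0.01979539]), 'width': 70.67672158250191}
```

View pics/w3c.png

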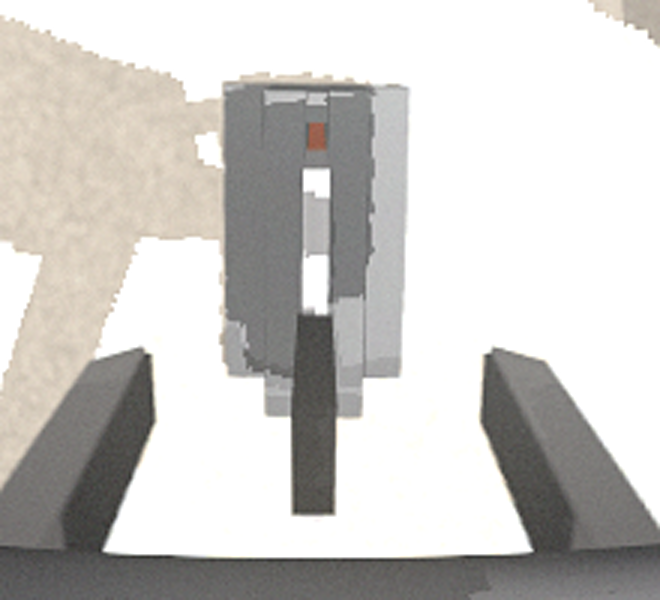

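Call:
play_rows(increments=[[0.8,[-1,-0.5,5],0],[1,[0,0,0],0],[1,[0,0,0],0],[1,[0,0,0],0],[1,[0,0,0],0],[1,[0,0,0],0],[1,[0,0,0],0],[1,[0,0,0],0],[1,[0,0,0],0],[1,[0,0,0],0]], force=8)

```text
clock: 3.8
tcp_pos: [551.1, -277.1, 179.9]
eef_rot: [180.0, -0.0, -7.6]
contact_force: [0.4, 0.0, 0.7]
width: 7.7
```

Call:
play_rows(increments=[[1,[0,0,0],0],[1,[0,0,0],0],[1,[0,0,-6],0],[1,[0,0,-8],0],[1,[0,0,-10],0],[1,[0,0,-12],0],[1,[0,0,-14],0],[1,[0,0,-14],0],[1,[0,0,-12],0],[1,[0,0,-8],0],[1,[0,0,0],0],[1,[0,0,0],0],[1,[0,0,0],0]], force=30)

```text
clock: 4.88
tcp_pos: [550.8, -276.9, 263.0]
eef_rot: [-180.0, 0.1, -7.6]
contact_force: [0.2, 0.2, -1.3]
width: 7.6
```

Run:
```python
from h import *
o=bot.get_obs();print(o)
ci=bot.camera_info("wrist");print([proj("wrist",o["tcp_pos"]+np.array(v),ci) for v in [(0,0,0),(0,0,-19),(0,0,-33)]])
im=bot.read_camera("wrist")[:,:,::-1];cv2.imwrite("pics/w4.png",im)
cv2.imwrite("pics/s4.png",bot.read_camera("side")[:,:,::-1])
im=cv2.convertScaleAbs(im[100:300,150:370],alpha=1.6,beta=20)
cv2.imwrite("pics/w4c.png",cv2.resize(im,None,fx=3,fy=3,interpolation=cv2.INTER_CUBIC))
```

```text
{'clock': 4.8833, 'joint_positions': array([-3.19544821e+01,  1.34718565e+01,  6.45287699e+01, -4.01918615e-03,
        1.02082758e+02,  6.56184571e+01]), 'qd': array([-0.04158955,  0.53104947,  0.8326676 ,  0.07711338, -0.02871456,
       -0.00121498]), 'tau': array([ 1.89023686e-02, -4.19875288e+01, -3.16822135e+01,  4.58540325e-02,
       -6.28826441e-02,  2.22776525e-04]), 'tcp_pos': array([ 550.84778466, -276.91812163,  263.02010543]), 'eef_rot': array([-1.79969159e+02,  7.75703472e-02, -7.57375678e+00]), 'contact_force': array([ 0.18525621,  0.23334654, -1.29662609]), 'wrist_torque': array([ 0.06871219, -0.01350875,  0.01088757]), 'width': 7.6288602451636445}
[array([253.28906041, 237.80360245]), array([253.51081189, 225.9850811 ]), array([253.65074576, 218.56428711])]
```

View pics/w4c.png

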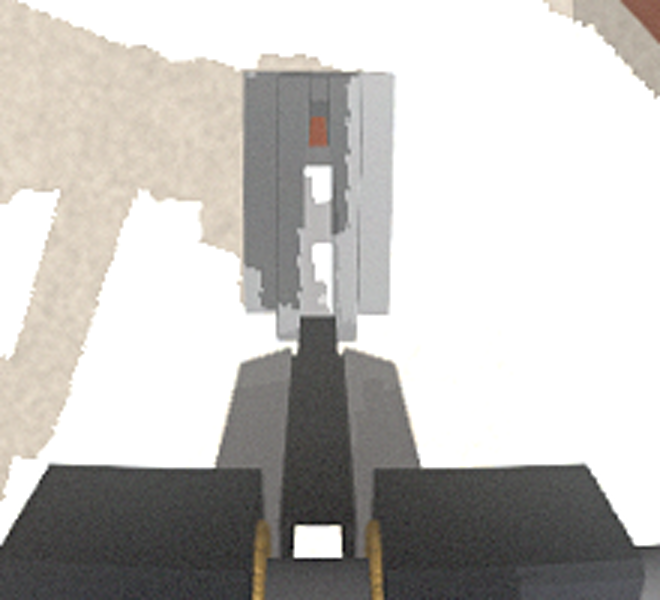

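View pics/s4.png

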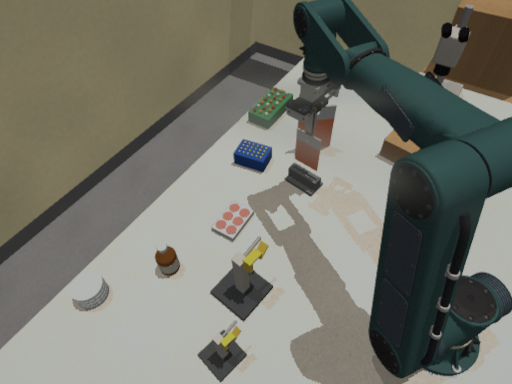

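Call:
play_rows(increments=[[1,[-4,-12,0],0],[1,[-7,-22,0],0],[1,[-10,-30,0],0],[1,[-10,-30,0],0],[1,[-10,-30,0],0],[1,[-10,-30,0],0],[1,[-10,-30,0],0],[1,[-10,-30,0],0],[1,[-10,-30,0],0],[1,[-10,-30,0],0],[1,[-6,-20,0],0],[1,[-4,-12,0],0],[1,[-2,-5,0],0],[1,[0,0,10],0],[1,[0,0,10],0],[1,[0,0,8],0],[1,[0,0,0],0],[1,[0,0,0],0],[1,[0,0,0],0]])

```text
clock: 6.57
tcp_pos: [490.1, 44.1, 235.6]
eef_rot: [180.0, 0.0, -7.6]
contact_force: [-0.4, 1.0, -0.6]
width: 8.0
```

```bash
cat > look.py <<'E'
from h import *
import sys,pickle
k=sys.argv[1]
o=bot.get_obs();print(o["clock"],o["tcp_pos"],o["eef_rot"],o["contact_force"],o["width"])
ci=bot.camera_info("wrist");pickle.dump((o,ci),open(f"{k}.pkl","wb"))
im=bot.read_camera("wrist")[:,:,::-1];cv2.imwrite(f"pics/{k}w.png",im)
s=bot.read_camera("scene")[:,:,::-1];d=bot.read_camera("side")[:,:,::-1]
cv2.imwrite(f"pics/{k}s.png",s);cv2.imwrite(f"pics/{k}d.png",d)
A=cv2.resize(s[85:195,210:310],None,fx=4,fy=4,interpolation=cv2.INTER_CUBIC)
B=cv2.resize(d[205:315,215:315],None,fx=4,fy=4,interpolation=cv2.INTER_CUBIC)
cv2.imwrite(f"pics/{k}sd.png",cv2.convertScaleAbs(np.hstack([A,B[:, :400]])[:440,:800],alpha=1.3,beta=10))
im=cv2.convertScaleAbs(im[100:300,80:340],alpha=1.5,beta=15)
cv2.imwrite(f"pics/{k}wc.png",cv2.resize(im,None,fx=3,fy=3,interpolation=cv2.INTER_CUBIC))
E
python3 look.py p5
```

```text
6.5667 [490.08170181  44.11908042 235.60319632] [ 1.79989249e+02  2.57905800e-02 -7.64819212e+00] [-0.44106755  0.97565966 -0.57962671] 7.951514048398124
```

View pics/p5wc.png

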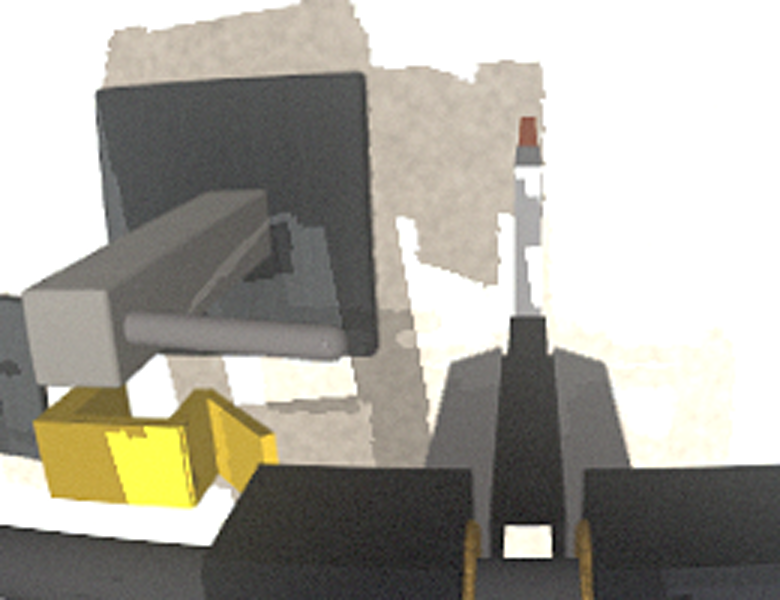

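View pics/p5sd.png

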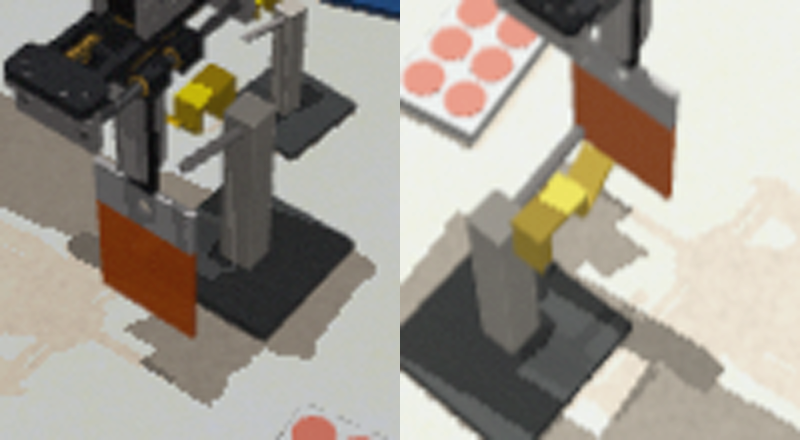

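Run:
```python
from h import *
import pickle
np.set_printoptions(precision=1,suppress=True)
S=lambda x,y:("scene",(x/4+210-.375,y/4+85-.375)); D=lambda x,y:("side",((x-400)/4+215-.375,y/4+205-.375))
e=tri(S(146,206),D(625,75));t=tri(S(182,164),D(578,133))
print("eye",e,"tip",t,t[0]-e[0])
o,ci=pickle.load(open("p5.pkl","rb"))
W=lambda x,y:(x/3+80-.33,y/3+100-.33)
print("wrist tip", onz("wrist",W(345,344),179.6,ci),"corr",onz("wrist",(W(345,344)[0]-2,W(345,344)[1]),179.6,ci))
a=W(126,328); print("wrist root corr",onz("wrist",(a[0]-2,a[1]),165,ci))
T=o["tcp_pos"];y=np.radians(-7.65);tx=np.array([np.cos(y),np.sin(y),0])
for dx in (-3,0,3): print(dx,proj("wrist",T+tx*(45+dx)+[0,0,-33],ci),"obs",W(528,165))
# post top corners at z=178
for c in [(25,295),(108,293),(123,385),(38,385)]:
    a=W(*c);print("post",onz("wrist",(a[0]-2,a[1]),178,ci))
for c in [(97,92),(362,75),(375,355)]:
    a=W(*c);print("base",onz("wrist",(a[0]-2,a[1]),14,ci))
```

```text
eye (array([491.4,  44.4, 182.4]), [np.float64(0.15967190762144182), np.float64(0.15967190762152852)]) tip (array([492.1,  96.9, 179.5]), [np.float64(2.1331060079326316), np.float64(2.133106007932691)]) [ 0.7 52.5 -2.9]
wrist tip [491.2  90.9 179.6] corr [491.4  92.5 179.6]
wrist root corr [499.4 162.8 165. ]
-3 [253.4 158.6] obs (255.67, 154.67)
0 [253.4 154.1] obs (255.67, 154.67)
3 [253.4 149.6] obs (255.67, 154.67)
post [516.5 186.9 178. ]
post [513.5 158.5 178. ]
post [486.3 161.5 178. ]
post [489.  191.2 178. ]
base [573.5 235.7  14. ]
base [557.9 108.2  14. ]
base [431.4 124.5  14. ]
```

Call:
play_rows(increments=[[1,[0,0,0],-0.0166],[1,[-4.6,-8,3],0],[1,[0,-12,0],0],[1,[0,-10,0],0],[1,[0,-6,0],0],[1,[0,0,0],0],[1,[0,0,0],0],[1,[0,0,0],0]])

```text
clock: 7.38
tcp_pos: [489.6, 81.2, 232.9]
eef_rot: [180.0, -0.0, -6.6]
contact_force: [-0.0, -0.4, -0.6]
width: 7.9
```

```bash
python3 look.py p6
```

```text
7.3833 [489.60849513  81.17846258 232.87147516] [ 1.79972849e+02 -5.71919010e-03 -6.59629276e+00] [-0.03145547 -0.36811866 -0.59959929] 7.909550969179285
```

View pics/p6wc.png

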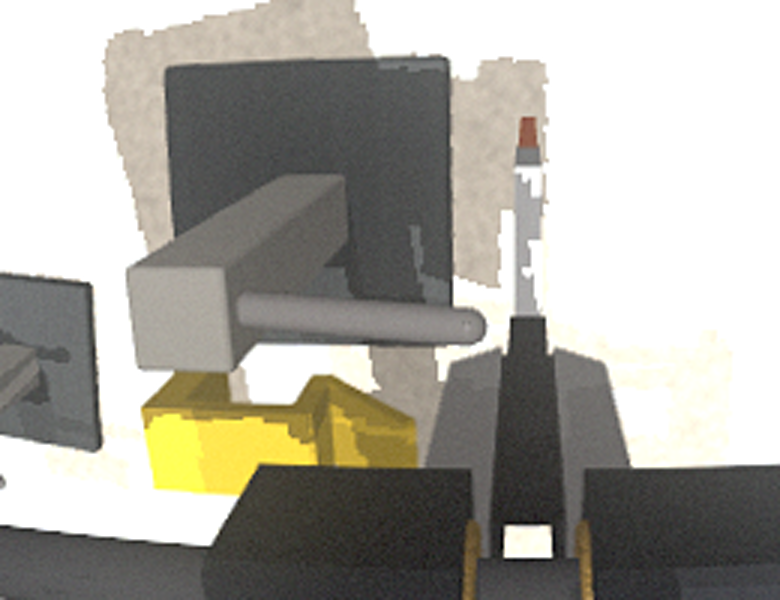

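View pics/p6sd.png

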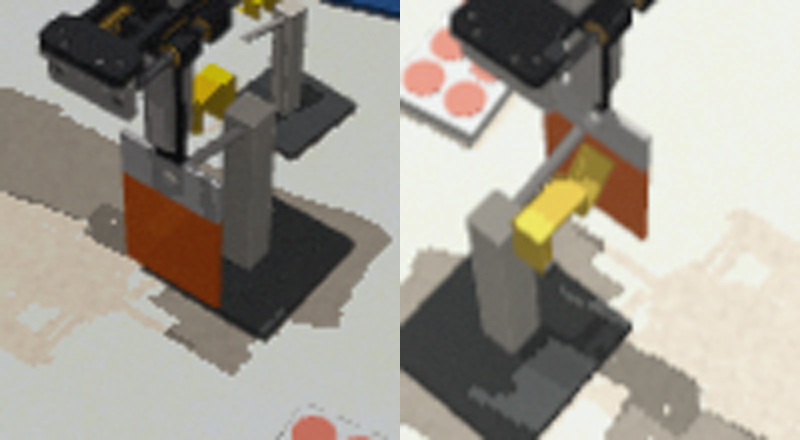

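```bash
python3 - <<'E'
from h import *
import pickle
np.set_printoptions(precision=1,suppress=True)
o,ci=pickle.load(open("p6.pkl","rb"))
W=lambda x,y:(x/3+80-.33-2,y/3+100-.33)
t=onz("wrist",W(486,326),179.6,ci);r=onz("wrist",W(240,306),165,ci)
d=(t-r)/np.linalg.norm((t-r)[:2]);print("tip",t,"root",r,np.degrees(np.arctan2(-d[1],-d[0])),np.linalg.norm((t-r)[:2]))
for c in [(128,268),(222,265),(235,370),(140,370)]: print("post",onz("wrist",W(*c),178,ci))
for c in [(165,65),(448,58),(450,340)]: print("base",onz("wrist",W(*c),14,ci))
T=o["tcp_pos"];print("tip-TCP",t-T)
y=np.radians(-6.65);ty=np.array([np.sin(y),-np.cos(y),0]);tx=np.array([np.cos(y),np.sin(y),0])
print("tip in tool xy",(t-T)@tx,(t-T)@ty)
S=lambda x,y:("scene",(x/4+210-.375,y/4+85-.375)); D=lambda x,y:("side",((x-400)/4+215-.375,y/4+205-.375))
print("eye",tri(S(170,178),D(598,118)))
E
python3 - <<'E'
import cv2,numpy as np
s=cv2.imread("pics/p6s.png");d=cv2.imread("pics/p6d.png")
A=cv2.resize(s[110:150,235:275],None,fx=10,fy=10,interpolation=cv2.INTER_CUBIC)
B=cv2.resize(d[215:255,240:280],None,fx=10,fy=10,interpolation=cv2.INTER_CUBIC)
cv2.imwrite("pics/p6z.png",cv2.convertScaleAbs(np.hstack([A,B]),alpha=1.5))
E
```

```text
tip [491.7  91.8 179.6] root [500.3 161.  165. ] 82.9186028965694 69.77890672785523
post [517.7 186.5 178. ]
post [515.2 158.7 178. ]
post [486.1 161.3 178. ]
post [488.6 190.2 178. ]
base [575.4 235.8  14. ]
base [558.4 108.3  14. ]
base [434.  124.3  14. ]
tip-TCP [  2.1  10.6 -53.3]
tip in tool xy 0.8515634203293518 -10.769571432356262
eye (array([489.6,  80.4, 178. ]), [np.float64(0.10342885540262703), np.float64(0.10342885540252578)])
```

View pics/p6z.png

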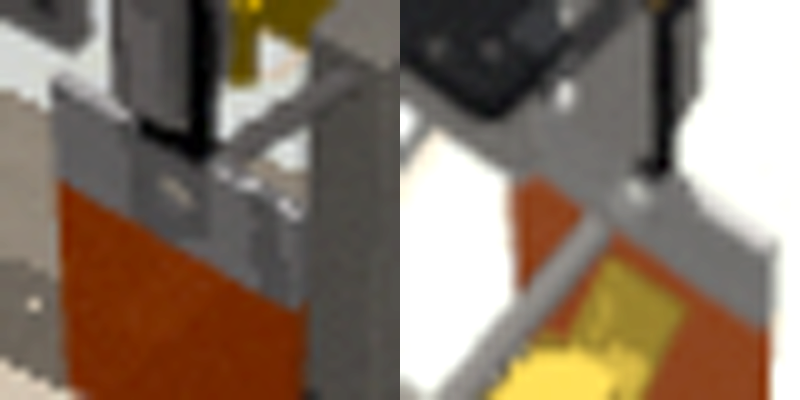

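Call:
play_rows(increments=[[1,[0.8,-3,0],0],[1,[0,-4,0],0],[1,[0,-4,0],0],[1,[0,-3,0.6],0],[1,[0,-2,0.4],0],[1,[0,0,0],0],[1,[0,0,0],0]])

```text
clock: 8.12
tcp_pos: [492.1, 97.0, 231.7]
eef_rot: [180.0, 0.0, -6.6]
contact_force: [0.3, 0.5, -1.4]
width: 8.1
```

```bash
cat > look2.py <<'E'
from h import *
import sys,pickle
k=sys.argv[1]
o=bot.get_obs();print(o["clock"],o["tcp_pos"],o["eef_rot"],o["contact_force"],o["wrist_torque"],o["width"])
ci=bot.camera_info("wrist");pickle.dump((o,ci),open(f"{k}.pkl","wb"))
im=bot.read_camera("wrist")[:,:,::-1];cv2.imwrite(f"pics/{k}w.png",im)
s=bot.read_camera("scene")[:,:,::-1];d=bot.read_camera("side")[:,:,::-1]
cv2.imwrite(f"pics/{k}s.png",s);cv2.imwrite(f"pics/{k}d.png",d)
A=cv2.resize(s[105:165,230:290],None,fx=6,fy=6,interpolation=cv2.INTER_CUBIC)
B=cv2.resize(d[220:280,220:280],None,fx=6,fy=6,interpolation=cv2.INTER_CUBIC)
C=cv2.resize(im[120:300,100:300],(400,360),interpolation=cv2.INTER_CUBIC)[:,:400]
cv2.imwrite(f"pics/{k}z.png",cv2.convertScaleAbs(cv2.resize(np.hstack([A,B,C]),None,fx=.71,fy=.71,interpolation=cv2.INTER_AREA) if 0 else np.vstack([np.hstack([A,B])]),alpha=1.5))
cv2.imwrite(f"pics/{k}c.png",cv2.convertScaleAbs(C,alpha=1.5))
E
python3 look2.py p7
```

```text
8.1167 [492.14008426  97.03167911 231.73446099] [ 1.79984788e+02  1.42458300e-02 -6.60076379e+00] [ 0.31916523  0.54409716 -1.38909449] [ 0.02185394  0.0295931  -0.04257877] 8.11936184722902
```

View pics/p7z.png

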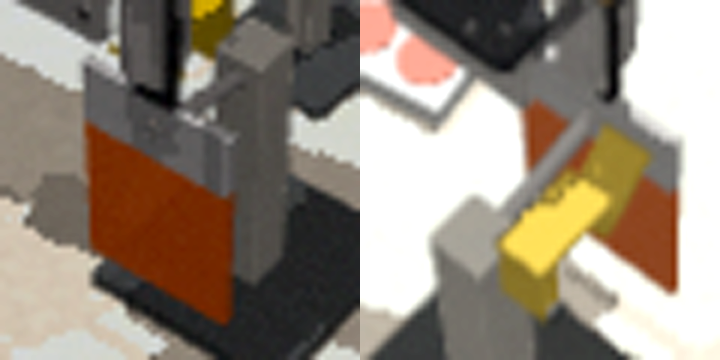

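View pics/p7c.png

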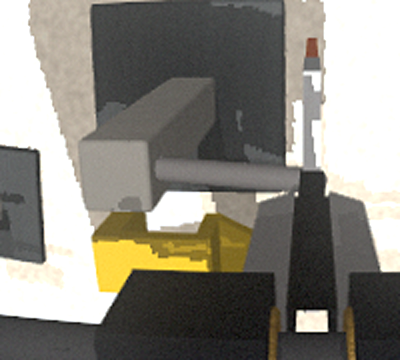

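Call:
play_rows(increments=[[1,[0,-3,0.64],0],[1,[0,-3,0.64],0],[1,[0,-3,0.64],0],[1,[0,-3,0.64],0],[1,[0,-3,0.64],0],[1,[0,0,0],0]])

```text
clock: 8.77
tcp_pos: [493.9, 112.4, 228.4]
eef_rot: [-180.0, 0.0, -6.6]
contact_force: [0.7, -0.7, -1.9]
width: 7.4
```

```bash
python3 look2.py p8
```

```text
8.7667 [493.88736994 112.39664189 228.36268512] [-1.79993953e+02  2.52038508e-02 -6.58135331e+00] [ 0.66296109 -0.68629338 -1.88419167] [ 0.04993241  0.02802382 -0.01126195] 7.400152713705199
```

View pics/p8z.png

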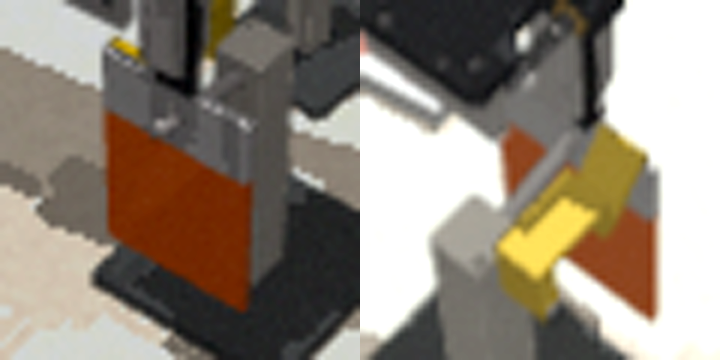

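View pics/p8c.png

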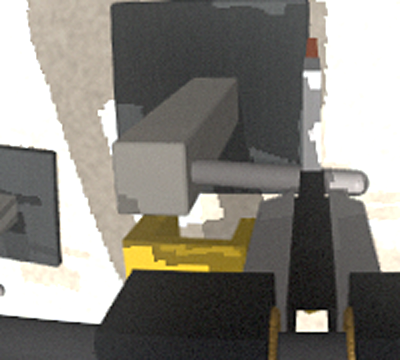

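Call:
play_rows(increments=[[1,[0,-3,0.64],0],[1,[0,-3,0.64],0],[1,[0,-3,0.64],0],[1,[0,-3,0.64],0],[1,[0,-3,0.64],0],[1,[0,0,0],0]])

```text
clock: 9.42
tcp_pos: [495.6, 127.3, 225.2]
eef_rot: [-180.0, 0.0, -6.6]
contact_force: [-0.6, 0.0, -0.7]
width: 7.5
```

```bash
python3 look2.py p9
```

```text
9.4167 [495.61096463 127.32765763 225.18268452] [-1.79989304e+02  2.36273227e-02 -6.58114444e+00] [-0.6433985   0.0329148  -0.72288748] [-0.00461511  0.02461459 -0.0056552 ] 7.487657026513328
```

View pics/p9z.png

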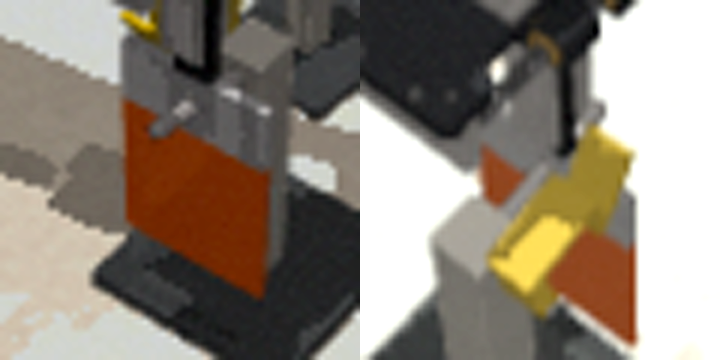

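View pics/p9c.png

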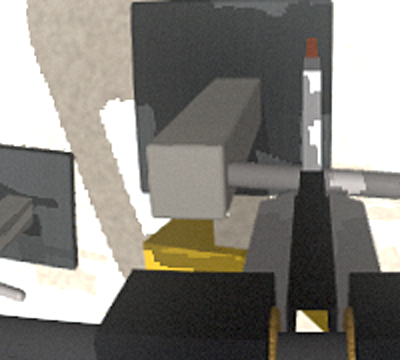

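Call:
play_rows(increments=[[1,[0,-3,0.64],0],[1,[0,-3,0.64],0],[1,[0,-3,0.64],0],[1,[0,-3,0.64],0],[1,[0,-3,0.64],0],[1,[0,-3,0.64],0],[1,[0,-3,0.64],0],[1,[0,0,0],0],[1,[0,0,0],0]])

```text
clock: 10.32
tcp_pos: [498.0, 147.8, 220.8]
eef_rot: [180.0, 0.0, -6.6]
contact_force: [0.3, -0.4, -0.2]
width: 8.0
```

```bash
python3 look2.py p10
```

```text
10.3167 [498.0172326  147.76046957 220.81915001] [ 1.79989725e+02  1.43116256e-02 -6.59834321e+00] [ 0.33520224 -0.36727374 -0.22691257] [ 0.09289717 -0.00186007 -0.01228253] 7.984678593890852
```

View pics/p10z.png

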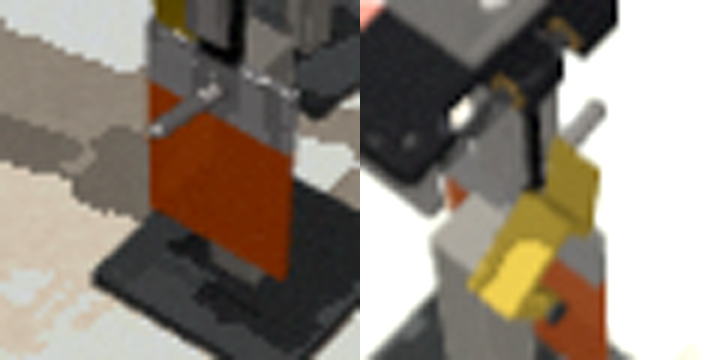

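View pics/p10c.png

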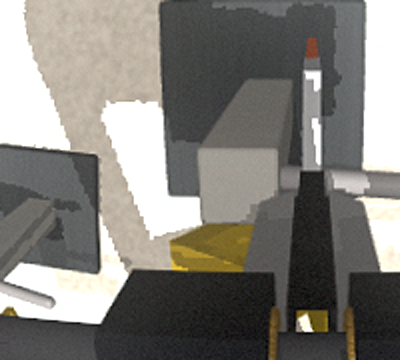

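Call:
play_rows(increments=[[1,[0,-2,0.42],0],[1,[0,-2,0.42],0],[1,[0,-2,0.42],0],[1,[0,-1.5,0.3],0],[1,[0,0,0],0],[1,[0,0,0],0]])

```text
clock: 10.97
tcp_pos: [498.9, 155.1, 219.3]
eef_rot: [180.0, 0.0, -6.6]
contact_force: [0.4, 0.1, -1.7]
width: 7.8
```

```bash
python3 look2.py p11
```

```text
10.9667 [498.93025807 155.11667707 219.3465573 ] [ 1.79991657e+02  4.00666510e-03 -6.60734874e+00] [ 0.38826237  0.1093912  -1.73291052] [ 0.02601084 -0.02361633 -0.02220353] 7.750035227731548
```

View pics/p11z.png

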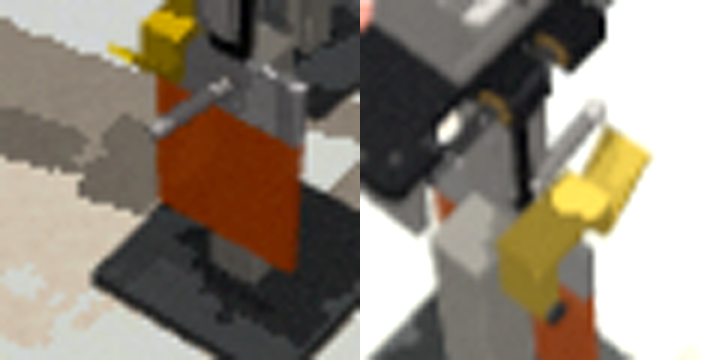

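View pics/p11c.png

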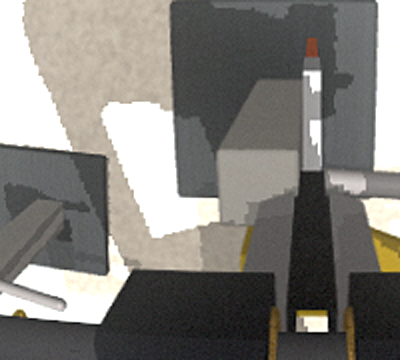

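Call:
play_rows(increments=[[1,[0,-1,0.2],0],[1,[0,-1,0.2],0],[1,[0,0,0],0]])

```text
clock: 11.37
tcp_pos: [499.2, 156.5, 219.1]
eef_rot: [179.9, -0.0, -6.6]
contact_force: [-0.8, -1.7, -0.2]
width: 7.8
```

Call:
play_rows(increments=[[1,[0,-1,0.2],0],[1,[0,0,0],0],[1,[0,0,0],0]])

```text
clock: 11.62
tcp_pos: [499.2, 156.7, 219.1]
eef_rot: [179.8, -0.0, -6.7]
contact_force: [-0.6, -5.5, 1.4]
width: 8.0
```

Call:
play_rows(increments=[[1,[0,-0.6,0.1],0],[1,[0,0,0],0],[1,[0,0,0],0]])

```text
clock: 11.87
tcp_pos: [499.2, 156.7, 219.1]
eef_rot: [179.8, -0.0, -6.7]
contact_force: [-1.1, -6.0, 1.5]
width: 7.7
```

```bash
python3 look2.py p12
```

```text
11.8667 [499.23196273 156.72570012 219.10116449] [ 1.79774099e+02 -9.75873892e-03 -6.70805622e+00] [-1.14158975 -6.0161097   1.49625825] [-1.38051071  0.32843994 -0.06387924] 7.690279732424875
```

View pics/p12z.png

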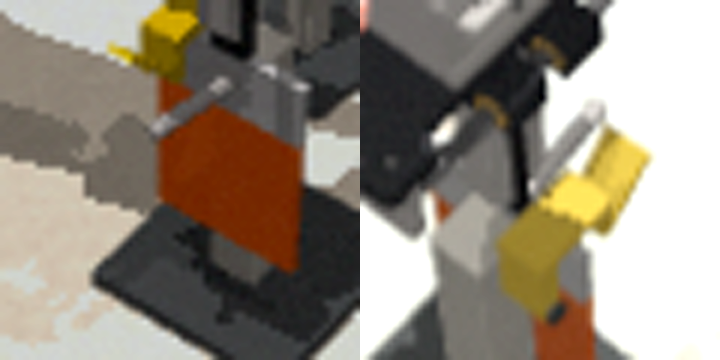

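View pics/p12c.png

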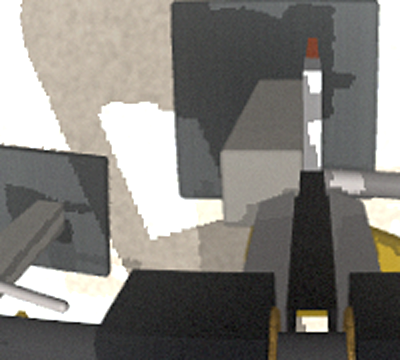

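Call:
play_rows(increments=[[1,[0,2,-0.42],0],[1,[0,3,-0.64],0],[1,[0,3,-0.64],0],[1,[0,3,-0.64],0],[1,[0,2,-0.42],0],[1,[0,0,0],0],[1,[0,0,0],0]])

```text
clock: 12.6
tcp_pos: [497.9, 145.7, 221.5]
eef_rot: [-180.0, -0.0, -6.6]
contact_force: [0.9, 0.4, -1.3]
width: 7.8
```

Call:
play_rows(increments=[[1,[0,1.5,-0.3],0],[1,[0,1,-0.2],0],[1,[0,1,-0.2],0],[1,[0,0,0],0],[1,[0,0,0],0]])

```text
clock: 13.02
tcp_pos: [497.5, 142.6, 222.1]
eef_rot: [-180.0, -0.0, -6.6]
contact_force: [0.1, 2.5, -1.1]
width: 7.5
```

Call:
play_rows(increments=[[1,[0,0.7,-0.1],0],[1,[0,0,0],0],[1,[0,0,0],0]])

```text
clock: 13.27
tcp_pos: [497.5, 142.4, 222.1]
eef_rot: [-179.9, 0.0, -6.6]
contact_force: [1.5, 5.3, -2.9]
width: 7.9
```

```bash
python3 look2.py p13
```

```text
13.2667 [497.45311464 142.44035524 222.11876614] [-1.79889201e+02  8.89717846e-04 -6.58768067e+00] [ 1.46269577  5.29903045 -2.93703481] [ 1.10075797 -0.28809666 -0.14981215] 7.901656848490365
```

View pics/p13z.png

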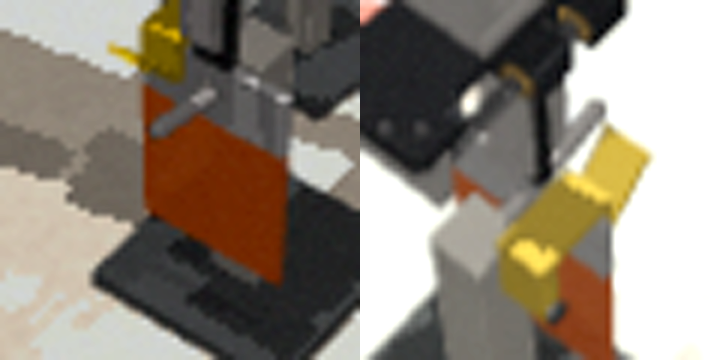

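Call:
play_rows(increments=[[1,[0,-2,0.3],0],[1,[0,-3,0.64],0],[1,[0,-3,0.64],0],[1,[0,-1,0.2],0],[1,[0,0,0.8],0],[1,[0,0,0.7],0],[1,[0,0,0],0],[1,[0,0,0],0]])

```text
clock: 14.08
tcp_pos: [498.4, 150.2, 218.9]
eef_rot: [180.0, 0.0, -6.6]
contact_force: [-0.7, -0.1, -1.1]
width: 7.8
```

Call:
play_rows(increments=[[1,[0,0,0.6],0],[1,[0,0,0],0],[1,[0,0,0],0]])

```text
clock: 14.33
tcp_pos: [498.4, 150.3, 218.3]
eef_rot: [180.0, 0.0, -6.6]
contact_force: [-0.6, 0.2, -1.5]
width: 7.9
```

Call:
play_rows(increments=[[1,[0,0,0.5],0],[1,[0,0,0],0],[1,[0,0,0],0]])

```text
clock: 14.58
tcp_pos: [498.5, 150.4, 218.0]
eef_rot: [180.0, -0.0, -6.6]
contact_force: [0.4, -1.0, -0.9]
width: 7.6
```

Call:
play_rows(increments=[[1,[0,0,0.3],0],[1,[0,0,0],0],[1,[0,0,0],0],[0.85,[0,0,0],0],[0.85,[0,0,0],0],[0.8,[0,0,0],0],[0.75,[0,0,0],0],[0.7,[0,0,0],0],[0.6,[0,0,0],0],[0.6,[0,0,0],0]], force=3)

```text
clock: 15.42
tcp_pos: [498.4, 150.4, 217.6]
eef_rot: [180.0, -0.0, -6.6]
contact_force: [-0.2, -1.8, 0.8]
width: 36.6
```

```bash
python3 look2.py p14
```

```text
15.4167 [498.42320875 150.43453666 217.59223756] [ 1.79994072e+02 -1.50102246e-03 -6.62223722e+00] [-0.24545299 -1.78606374  0.79459965] [ 0.06523059 -0.0327273  -0.02732413] 36.58669227876825
```

View pics/p14z.png

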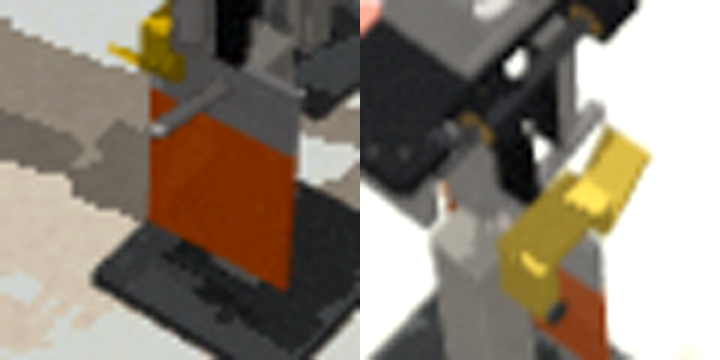

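View pics/p14c.png

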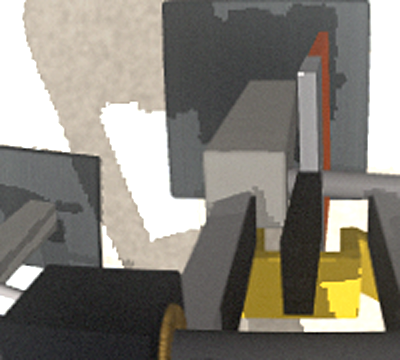

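Call:
play_rows(increments=[[0.3,[0,0,0],0],[0.1,[0,0,0],0],[0,[0,0,0],0],[0,[0,0,0],0],[0,[0,0,0],0],[0,[0,0,0],0],[0,[0,0,-5],0],[0,[0,0,-12],0],[0,[0,0,-20],0],[0,[0,0,-25],0],[0,[0,0,-25],0],[0,[0,0,-20],0],[0,[0,0,-10],0],[0,[0,0,0],0],[0,[0,0,0],0],[0,[0,0,0],0],[0,[0,0,0],0],[0,[0,0,0],0],[0,[0,0,0],0],[0,[0,0,0],0]])

```text
clock: 17.23
tcp_pos: [498.2, 150.4, 333.9]
eef_rot: [180.0, 0.1, -6.6]
contact_force: [0.1, -0.7, 0.8]
width: 94.0
```

```bash
python3 look2.py p15
```

```text
17.2333 [498.24112531 150.37441268 333.87832287] [ 1.79972214e+02  7.01153359e-02 -6.62200116e+00] [ 0.11067364 -0.68782608  0.76113423] [0.03877776 0.01695023 0.06839306] 93.98808178353138
```

View pics/p15z.png

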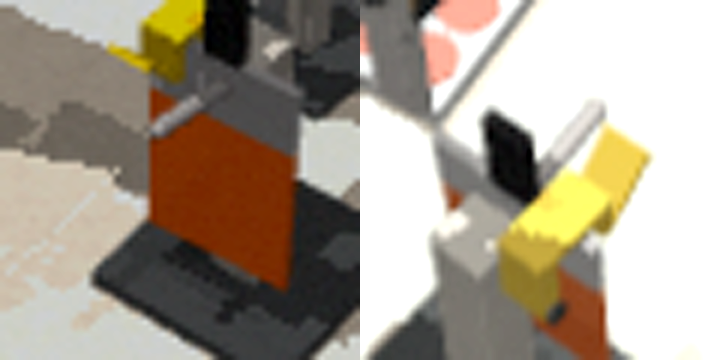

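View pics/p15w.png

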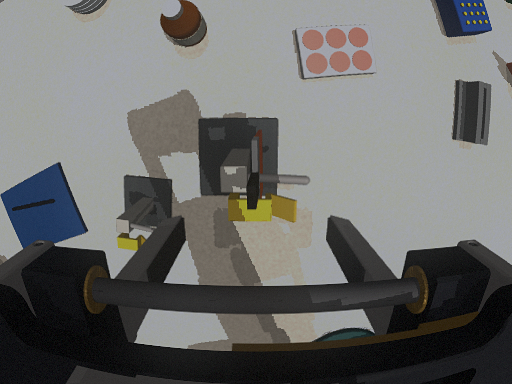

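View pics/p15s.png

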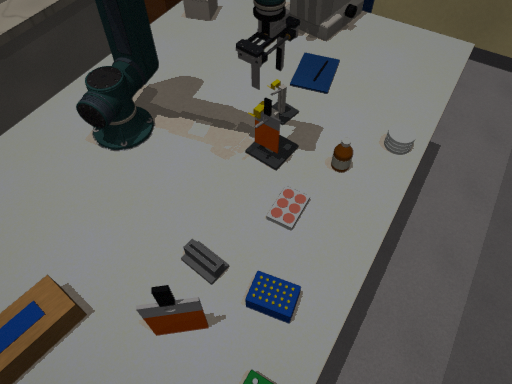

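```bash
python3 -c "
from cell import bot
print(bot.finish_job())"
```

```text
the job is handed in; nothing more can be done
None
```

The amber shield now hangs freely on the peg, locked in by the closed flap, and I handed the job in at about 17 s of the 59 s allowed.

- **Pick and threading:** I gripped the black tab at its grip point, lifted the shield clear of the holder and threaded the eye over the peg. I then followed the peg's 12° slope. The flap lifted with no more than about 2 N on the gripper and dropped shut behind the strip.
- **Home:** I pushed on until the post stopped the strip, with about 6 N against it. The TCP stopped at y = 156.7 mm; I had estimated 157.3.
- **Tug:** The flap held after 14.3 mm of travel back, against the 14 mm of play stated. It took 5.3 N and stayed closed.
- **Release:** I backed off to mid-play, lowered the shield onto the peg, opened the jaws and raised the arm straight up.

In the last pictures the flap is closed with the shield behind it and the gripper well clear. The bystanders look undisturbed. The shield leans slightly, tab towards the post, and it did not visibly move between the release and the last picture.

The camera estimates disagreed with the arm by about 2 mm and, for the stand, with each other by up to 9 mm. I corrected for this using where the shield sat in the gripper.

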